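Put the snack pots away in the drawer in the same order

TASK

Put the three lidded snack pots away in the three empty clear compartments of the open drawer, one to a compartment, upright on its floor, in the same left-to-right order in which they stand on their saucers now. Keep the pots upright and set them down rather than drop them; leave the three saucers where they are, and the purple cup in its compartment.

Things in the scene. Friction and masses are not known exactly. Their poses are not given: they have to be found in the camera images.
- tall_pot_center (a point): Tall round pot of brushed steel with flat steel lid (fixed on), 48 mm across and 88 mm high, 0.17 kg, stands loose on its saucer. Point: on its axis, half-way up (44 mm above its foot); z up along the axis.
- square_pot_center (a point): Square pot of white porcelain with a pale wooden lid (fixed on), 46 by 46 mm with rounded corners, 76 mm high, 0.21 kg, stands loose on its saucer. Point: at its centre, half-way up (38 mm above its foot); x and y square to its sides, z up; turned up to 0.4 rad against the row.
- domed_pot_center (a point): Low round aluminium pot with domed lid (fixed on) and small walnut knob, 56 mm across, 72 mm high over the knob, its straight wall 48 mm high, 0.15 kg, stands loose on its saucer. Point: on its axis, half-way up (36 mm above its foot); z up along the axis.
- saucer_a: White porcelain saucer, 100 mm across, 12 mm high, flat inside for 37 mm around its middle, floor 4 mm thick; one of three alike, in a row about 125 mm apart on a 12 mm thick slate board. At the start the tall steel pot stands on it. Loose. Origin: centre of its underside; z up, y to the left along the row (as the robot sees it) within 0.15 rad.
- saucer_b: White porcelain saucer, 100 mm across, 12 mm high, flat inside for 37 mm around its middle, floor 4 mm thick; one of three alike, in a row about 125 mm apart on a 12 mm thick slate board. At the start the square porcelain pot stands on it. Loose. Origin: centre of its underside; z up, y to the left along the row (as the robot sees it) within 0.15 rad.
- saucer_c: White porcelain saucer, 100 mm across, 12 mm high, flat inside for 37 mm around its middle, floor 4 mm thick; one of three alike, in a row about 125 mm apart on a 12 mm thick slate board. At the start the domed aluminium pot stands on it. Loose. Origin: centre of its underside; z up, y to the left along the row (as the robot sees it) within 0.15 rad.
- bin_a: Empty clear acrylic compartment in the open drawer, fixed: 126 mm front to back (x) by 87 mm (y), 36 mm high, walls and floor 3 mm; one of three alike. They and a fourth, holding the purple cup, form a row of four at 90 mm pitch, in any order. Origin: centre of its underside, 16 mm above the counter; z up, x away from the robot, y left along the row, within 0.1 rad.
- bin_b: Empty clear acrylic compartment in the open drawer, fixed: 126 mm front to back (x) by 87 mm (y), 36 mm high, walls and floor 3 mm; one of three alike. Origin and axes as bin_a. The drawer's walnut front panel stands 66 to 86 mm nearer to the robot than the origins and its top is 59 mm above them.
- bin_c: Empty clear acrylic compartment in the open drawer, fixed: 126 mm front to back (x) by 87 mm (y), 36 mm high, walls and floor 3 mm; one of three alike. Origin and axes as bin_a. The cabinet behind starts 82 mm beyond the origins, its top 84 mm above them; crockery up to 105 mm high stands on it from 185 mm beyond the origins.
- purple_cup: Open cup of purple polypropylene, 64 mm across the rim, 70 mm high, 30 g, loose, standing in the fourth compartment of the drawer, to be left alone. Origin: centre of its underside; z up.
Not all that is in view belongs to the job. Leave any yellow look-alike of the saucer_a alone.

How it is judged:
By the outcome, as a careful person would: the job done as asked, in the order asked, and still so for the second after the job is handed in, with the robot touching nothing.
It also fails if it takes over 77 s, if anything falls off the work surface, if the arm or the gripper's body presses on something with over 40 N, if the wrist force passes 120 N, or if a joint passes its speed limit or range.

ROBOT

A 6-joint arm with a two-finger parallel gripper is mounted at the origin on the work surface. World frame = base frame: x ahead of the robot, y to its left, z up, the work surface at z = 0. Lengths are in m, angles in degrees, forces in N, time in s.
With the tool pointing down it reaches from about 0.4 to 0.825 m from the base axis. Payload 7 kg.
Tool frame: the origin (TCP) lies on the front face of the gripper's body, between the roots of the fingers; the fingertips stand 66 mm ahead of it and the grasp point (between the pads) lies 47 mm ahead of it (ctrl.grasp_offset is the z of the grasp point in the tool frame, in m); z points along the fingers, y is the direction in which the jaws open and shut (so a half turn about z gives the same grasp; the last joint's range is limited). The gripper opens to 88 mm and grips with 3 to 60 N. Pads are 19 mm wide; open, the fingers measure 130 mm over their backs; the gripper's body (78 mm by 193 mm) begins 47 mm behind the grasp point.
Start: joints at [93.799, 20.546, 0.682, 0, -70.136, -16.507], TCP at [0.149, 0.658, 0.292] pointing down, gripper open.
Joint ranges: [-176.03, 176.03], [-82.01, 121.73], [-58.28, 71.71], [-173.87, 95.51], [-174.79, -0.11], [-173.66, 173.66]. Speed limits (degrees/s): [136.94, 136.94, 172.46, 180, 180, 180].

INTERFACE

Orientations are given as [roll, pitch, yaw] about the fixed x, y, z axes, in that order (R = Rz(yaw) Ry(pitch) Rx(roll)).
In Python, from plant import ctrl gives the robot as it stands.
- The arm moves only by the shell command python3 -m creep 'ROWS'. ROWS is JSON, a list of rows, each a list of 7 numbers: the turn, a rotation vector about the tool's x, y, z in rad, then the shift along the tool's x, y, z in m, then the opening, from 0 (shut) to 1 (fully open). In form: [[wx, wy, wz, dx, dy, dz, grip], ...]. A call has 1 to 12 rows; each row is the pose to reach, as a shift and turn from the pose commanded when the call began, along the tool's axes at that moment; what a row does not reach only later rows make up. A row lasts 1/12 s, in which the tool goes at most 41.7 mm and 7.16 degrees, less where a joint would pass 70% of its speed; a pose out of reach is approached as far as the arm can. A call with a gripper value outside its range is refused whole. The fingers move at their own pace and stop on an object; the grip force is fixed at half the most. Time passes only in rows, so rows that repeat a pose let the fingers close. It gives the time, the measured TCP pose, the force and the opening at its end, in the units of the state.
- ctrl.get_obs(): the state, without advancing time (a new reading comes with each control period).
- ctrl.snapshot(name): name is "side" or "top" or "wrist"; returns the picture (420x560x3 uint8, blue, green, red); there is no depth.
- ctrl.camera_model(name): a dict with "K" (3x3 intrinsics, pixels), "rvec" (rotation vector, rad) and "tvec" (3), from world to camera coordinates, as OpenCV has them. Camera axes: x right, y down, z forward; pixel columns grow to the right and rows downward; lengths in m; the calibration is good to about 2 mm. A picture is of the moment at which its call begins: read the wrist's pose just before it. camera_model takes no time and is no camera call; for the wrist camera it gives the pose at the moment of the call.
- ctrl.close_job(): hands the job in, once; it reports no verdict.
The state is a dict: "clock": time; "joint_pos": joint angles; "qvel": joint speeds; "tau": joint torques, N m; "tool_pos": TCP position; "orientation": TCP orientation; "force": force on the tool from outside, world axes, zero at the start; "moment": the same for the moment, N m; "opening": finger opening in m.
Only numpy, scipy, OpenCV 4.12 (cv2) and the standard library are available. Lean on these libraries where they do the work, as an engineer would, in place of code of your own. Each camera call takes 0.05 s, during which the arm holds its last target.

## Working session

There is one attempt and no reset: what is moved stays moved. The work goes in short steps, Python scripts to look and compute and a shell command to move; the robot and the scene stay as the last step left them, time stands still between calls to the robot, and variables do not carry over. Pictures are saved under pics/ and viewed, and the job is handed in when it is done.

```bash
mkdir -p pics; ls
python3 - <<'E'
from plant import ctrl
import cv2,json
o=ctrl.get_obs(); print(o)
for n in ("side","top","wrist"):
    m=ctrl.camera_model(n); print(n,m)
    cv2.imwrite(f"pics/{n}0.png",ctrl.snapshot(n))
E
```

```text
pics
{'clock': 0.0, 'joint_pos': array([ 9.37997386e+01,  2.05908340e+01,  6.33165962e-01, -2.14740389e-02,
       -7.01367282e+01, -1.65057039e+01]), 'qvel': array([ 0.03465466, -0.00107415,  0.02068018, -0.04456952, -0.16448329,
       -0.08176452]), 'tau': array([ 3.05624730e-03, -5.82729042e+01,  2.93053901e+01,  6.99692041e+00,
        7.10288499e-03, -1.56107162e-04]), 'tool_pos': array([0.14840565, 0.65807844, 0.29122052]), 'orientation': array([ 1.79903758e+02, -7.46669837e-03, -1.27132721e+01]), 'force': array([ 0.19649083,  0.4775451 , -0.70462485]), 'moment': array([-0.05048134,  0.03135225,  0.0126171 ]), 'opening': 0.08773358793028219}
side {'K': array([[405.32359043,   0.        , 281.12078699],
       [  0.        , 405.32359043, 208.96730151],
       [  0.        ,   0.        ,   1.        ]]), 'rvec': array([ 2.16851979, -0.76896899,  0.36638254]), 'tvec': array([-0.36180544,  0.22930127,  0.57932056])}
top {'K': array([[383.30410397,   0.        , 275.4033779 ],
       [  0.        , 383.30410397, 213.93225752],
       [  0.        ,   0.        ,   1.        ]]), 'rvec': array([ 2.17979433, -2.22081484,  0.04907316]), 'tvec': array([0.03253257, 0.46597663, 0.91576217])}
wrist {'K': array([[355.85580706,   0.        , 280.52392115],
       [  0.        , 355.85580706, 211.44774887],
       [  0.        ,   0.        ,   1.        ]]), 'rvec': array([-1.84534476,  2.30842926,  0.31163424]), 'tvec': array([ 0.67457042, -0.03377051,  0.38835083])}
```

View pics/top0.png

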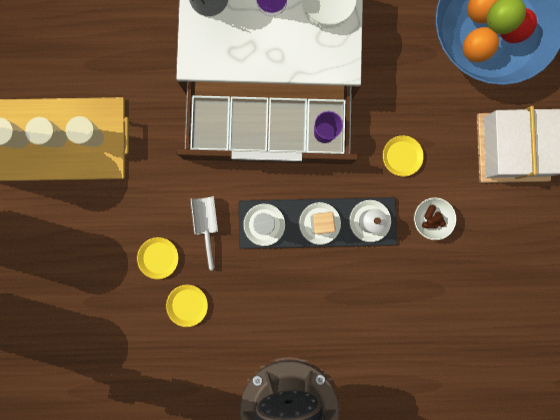

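View pics/side0.png

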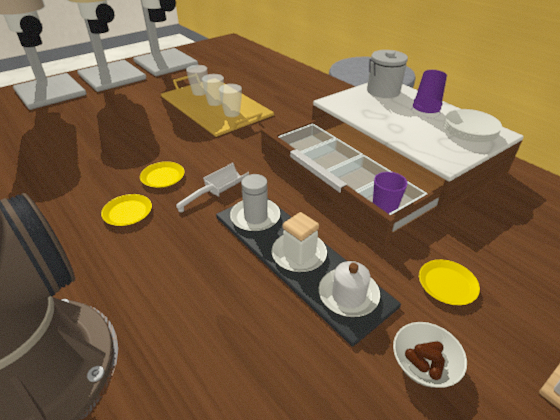

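View pics/wrist0.png

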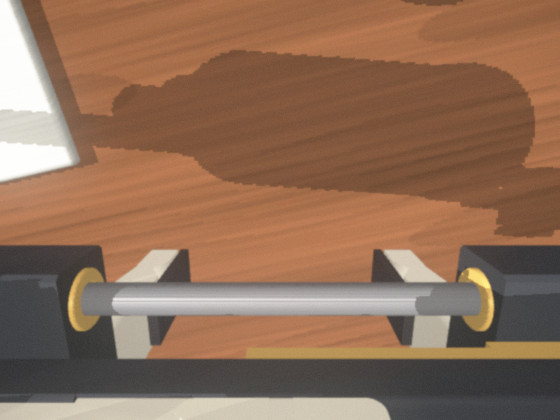

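The top view shows the tall pot at (265,224), the square pot at (322,222) and the domed pot at (374,220), running left to right. The empty compartments are at about (210,122), (249,124) and (288,124), and the cup is at (327,126).

These could be mistaken for the targets:
- Yellow saucers at (403,156), (158,258) and (187,306).
- The date bowl at (435,218).
- The grey canister on the cabinet at (208,2).
- Glasses on the yellow tray at (40,130) and (79,130).

By the description, I choose the three pots on the white saucers on the slate board. A close crop will check that.

Run:
```python
import cv2
t=cv2.imread('pics/top0.png'); s=cv2.imread('pics/side0.png')
cv2.imwrite('pics/topcrop.png',cv2.resize(t[80:255,175:405],None,fx=3.4,fy=3.4,interpolation=cv2.INTER_CUBIC))
cv2.imwrite('pics/sidecrop.png',cv2.resize(s[120:340,210:450],None,fx=2.7,fy=2.7,interpolation=cv2.INTER_CUBIC))
```

```text
(no output)
```

View pics/topcrop.png

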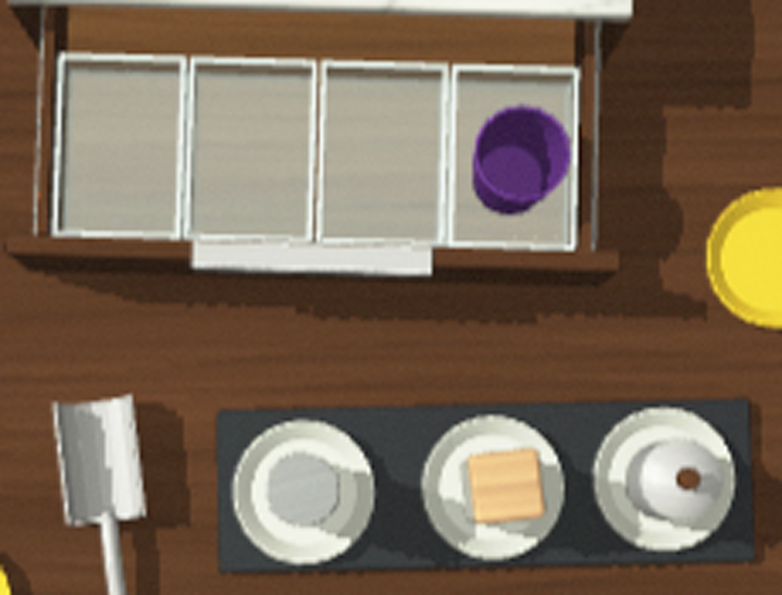

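View pics/sidecrop.png

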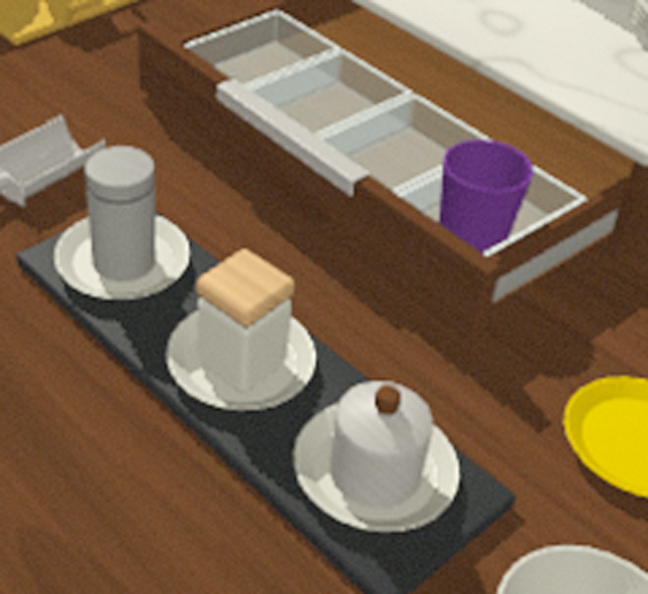

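The crops confirm it: steel round lid at crop (303,488), pale wooden square lid at (505,486) and walnut knob at (688,478), all on white saucers on the slate. The cup is in the rightmost compartment, and the other three are empty.

```bash
cat > h.py <<'E'
import numpy as np,cv2
from plant import ctrl
def cast(cam,uv,z,m=None):
    m=m or ctrl.camera_model(cam); R,_=cv2.Rodrigues(np.array(m["rvec"])); t=np.array(m["tvec"]).ravel()
    uv=np.atleast_2d(np.array(uv,float)); d=np.c_[uv,np.ones(len(uv))]@np.linalg.inv(m["K"]).T@R
    c=-R.T@t
    return c+d*((z-c[2])/d[:,2])[:,None]
def big(mask):
    c,_=cv2.findContours(mask.astype(np.uint8),cv2.RETR_EXTERNAL,cv2.CHAIN_APPROX_NONE)
    return max(c,key=cv2.contourArea)
def proj(cam,P,m=None):
    m=m or ctrl.camera_model(cam)
    return cv2.projectPoints(np.atleast_2d(np.array(P,float)),np.array(m["rvec"]),np.array(m["tvec"]),np.array(m["K"]),None)[0][:,0]
E
python3 - <<'E'
from h import *
np.set_printoptions(precision=4,suppress=True)
f=lambda a:np.array(a)/3.4+[175,80]-0.35
t=cv2.imread('pics/top0.png'); hsv=cv2.cvtColor(t,cv2.COLOR_BGR2HSV)
roi=np.zeros(t.shape[:2],bool); roi[200:247,238:398]=True
# bin row corners
cr=cast('top',f([[58,54],[578,68],[575,248],[54,236]]),.052);print('bin corners',cr[:,:2], np.linalg.norm(np.diff(cr,axis=0),axis=1))
# wood lid
m=roi&(hsv[...,0]>8)&(hsv[...,0]<20)&(hsv[...,1]>80)&(hsv[...,2]>150)
c=big(m);r=cv2.minAreaRect(c);print('lid px',r)
P=cast('top',c[:,0],.092)[:,:2].astype(np.float32);r=cv2.minAreaRect(P*1000);print('sq',r)
pc=cast('top',f([[467,452],[538,449],[543,519],[471,523]]),.092)[:,:2];print(pc.mean(0),np.diff(pc,axis=0), [np.degrees(np.arctan2(*(pc[(i+1)%4]-pc[i])[::-1])) for i in range(4)])
# knob
m=roi&(hsv[...,2]<140)&(hsv[...,1]>90);m[:,:360]=0
c=big(m);M=cv2.moments(c);k=cv2.minEnclosingCircle(c);print('knob px',k,cast('top',k[0],.085))
# saucers
g=(hsv[...,2]>110)&roi
for x0,x1,nm in ((240,290,'a'),(295,345,'b'),(346,395,'c')):
    mm=g.copy();mm[:,:x0]=0;mm[:,x1:]=0
    c=big(mm);hu=cv2.convexHull(c);e=cv2.fitEllipse(hu);P=cast('top',hu[:,0],.024)[:,:2].astype(np.float32)
    print(nm,e,cast('top',e[0],.024),cv2.minEnclosingCircle(P))
# steel lid: crop values
print('steel', cast('top',f([[303,488],[268,488],[338,488],[303,453],[303,525]]),.104)[:,:2])
print(t[215:235:2,250:280:2].mean(2).astype(int))
E
```

```text
bin corners [[ 0.7451  0.2142]
 [ 0.7289 -0.1428]
 [ 0.6043 -0.1375]
 [ 0.6191  0.2181]] [0.3574 0.1247 0.3559]
lid px ((323.51220703125, 222.60975646972656), (20.098541259765625, 20.540264129638672), 83.6598129272461)
sq ((441.924072265625, -81.43096923828125), (44.17927551269531, 45.14613723754883), 5.275809288024902)
[ 0.4421 -0.0805] [[ 0.0011 -0.046 ]
 [-0.0453 -0.0021]
 [-0.0017  0.0466]] [np.float64(-88.64509036473251), np.float64(-177.35639586201484), np.float64(92.104672983134), np.float64(1.9169336927380205)]
knob px ((378.5, 223.0), 29.517044067382812) [[ 0.4389 -0.2043  0.085 ]]
a ((263.6687316894531, 224.2071533203125), (41.75389862060547, 42.5074462890625), 6.695296287536621) [[0.442  0.0522 0.024 ]] ((0.4420630931854248, 0.051935166120529175), 0.05072472617030144)
b ((319.5126037597656, 222.78158569335938), (41.37174606323242, 42.58762741088867), 166.29563903808594) [[ 0.4429 -0.0806  0.024 ]] ((0.44280490279197693, -0.07995098829269409), 0.05068828538060188)
c ((369.7491455078125, 220.31190490722656), (41.290618896484375, 42.5598258972168), 155.9366912841797) [[ 0.4465 -0.2001  0.024 ]] ((0.44642722606658936, -0.20003657042980194), 0.05049648880958557)
steel [[0.4429 0.0496]
 [0.4433 0.0719]
 [0.4424 0.0273]
 [0.4652 0.0492]
 [0.4193 0.05  ]]
[[165 226 238 222 181 184 185 186 183 183 184 238 238 237 236]
 [178 239 225 188 186 187 184 187 185 183 181 159 182 215 237]
 [236 238 198 188 187 184 183 182 182 183 188 186 154 179 179]
 [238 237 186 185 183 186 189 189 188 185 186 183 154 179 178]
 [238 237 189 189 190 188 188 185 184 184 184 183 146 182 180]
 [238 237 189 186 187 186 185 185 184 186 183 182 147 179 180]
 [238 238 189 186 186 187 184 183 182 183 183 184 138 179 180]
 [239 238 197 184 185 183 185 184 185 184 182 166 172 179 178]
 [200 238 237 201 186 187 182 181 182 183 177 159 181 181 160]
 [179 236 238 238 218 175 185 185 178 173 162 181 180 177 153]]
```

Run:
```python
from h import *
np.set_printoptions(precision=4,suppress=True)
f=lambda a:np.array(a)/3.4+[175,80]-0.35
s=lambda a:np.array(a)/2.7+[210,120]-0.3
def tri(n,a,b):
    Ps=[]
    for c in('top','side'):
        m=ctrl.camera_model(c);R,_=cv2.Rodrigues(m['rvec']);Ps.append(m['K']@np.c_[R,m['tvec']])
    X=cv2.triangulatePoints(*Ps,f(a).reshape(2,1),s(b).reshape(2,1));print(n,(X[:3]/X[3]).ravel())
tri('steel',[303,488],[120,171]);tri('sq',[505,486],[245,286]);tri('knob',[688,478],[388,400])
tri('binRL',[58,54],[277,12]);tri('binFL',[54,236],[186,46]);tri('binRR',[578,68],[583,198])
tri('wall12 rear',[187,60],[340,50]);tri('w23r',[318,63],[410,95])
print('knob top cast',cast('top',f([688,478]),.084),'side',cast('side',s([388,400]),.084))
print('steel side',cast('side',s([120,171]),.104),'sq side',cast('side',s([245,286]),.092))
print('rims at .052 side',cast('side',s([[277,12],[186,46],[583,198]]),.052)[:,:2])
# bin dividers, top
print(cast('top',f([[187,60],[184,238],[318,63],[315,242],[449,66],[447,246]]),.052)[:,:2])
o=ctrl.get_obs();R=cv2.Rodrigues
print(o['tool_pos'],o['orientation'])
```

```text
steel [0.4425 0.0502 0.0967]
sq [ 0.4421 -0.0819  0.0829]
knob [ 0.4451 -0.2026  0.0793]
binRL [0.7465 0.2155 0.0472]
binFL [0.6243 0.2129 0.0555]
binRR [ 0.7285 -0.1421  0.0506]
wall12 rear [0.7403 0.126  0.0493]
w23r [0.7359 0.0367 0.0485]
knob top cast [[ 0.4451 -0.2014  0.084 ]] side [[ 0.4416 -0.205   0.084 ]]
steel side [[0.4364 0.0424 0.104 ]] sq side [[ 0.4354 -0.0891  0.092 ]]
rims at .052 side [[ 0.74    0.2094]
 [ 0.6336  0.2139]
 [ 0.7256 -0.1425]]
[[ 0.7393  0.1257]
 [ 0.6161  0.1294]
 [ 0.7356  0.0357]
 [ 0.6117  0.04  ]
 [ 0.7319 -0.0542]
 [ 0.6073 -0.0501]]
[0.1484 0.6582 0.2914] [179.928   -0.009  -12.7122]
```

```bash
cat >> h.py <<'E'
from scipy.spatial.transform import Rotation as Ro
def go(*T):
    o=ctrl.get_obs();R0=Ro.from_euler('xyz',o['orientation'],degrees=True);p=np.array(o['tool_pos'])
    print('t',round(o['clock'],2),'pos',np.round(p,4),'rpy',np.round(o['orientation'],2),'F',np.round(o['force'],1),'open',round(o['opening'],4))
    for x,y,z,yaw in T:
        R1=Ro.from_euler('xyz',[180,0,yaw],degrees=True)
        print(np.round((R0.inv()*R1).as_rotvec(),4),np.round(R0.inv().apply(np.array([x,y,z])-p),4))
E
python3 - <<'E'
from h import *
go((.443,.049,.25,-92))
E
```

```text
t 0.15 pos [0.1484 0.6582 0.2914] rpy [ 1.7993e+02 -1.0000e-02 -1.2710e+01] F [-0.3  0.2  0.9] open 0.0877
[ 9.0000e-04 -1.0000e-03  1.3838e+00] [0.4214 0.5294 0.0422]
```

```bash
python3 -m creep '[[0,0,0.115,0.025,0.031,0.0,1],[0,0,0.23,0.05,0.063,0.0,1],[0,0,0.345,0.075,0.094,0.0,1],[0,0,0.45,0.1,0.126,0.0,1],[0,0,0.55,0.125,0.157,0,1],[0,0,0.65,0.15,0.188,0,1],[0,0,0.75,0.175,0.22,0,1],[0,0,0.85,0.2,0.251,0,1],[0,0,0.95,0.225,0.283,0.01,1],[0,0,1.05,0.25,0.314,0.02,1],[0,0,1.15,0.275,0.345,0.03,1],[0,0,1.25,0.3,0.377,0.042,1]]'
python3 - <<'E'
from h import *
go((.443,.049,.25,-92))
E
```

```text
clock: 1.15
tool_pos: [0.3583, 0.2235, 0.2504]
orientation: [-179.9, 0.1, -84.6]
force: [0.5, 1.0, 0.5]
opening: 0.0879
t 1.15 pos [0.3583 0.2235 0.2504] rpy [-1.7995e+02  7.0000e-02 -8.4570e+01] F [0.5 1.  0.5] open 0.0879
[-0.0009  0.0012  0.1296] [ 0.1817 -0.0678  0.0003]
```

```bash
python3 -m creep '[[0,0,0.03,0.035,-0.013,0,1],[0,0,0.06,0.07,-0.026,0,1],[0,0,0.09,0.105,-0.039,0,1],[0,0,0.12,0.14,-0.052,0,1],[0,0,0.13,0.17,-0.063,0,1],[0,0,0.13,0.18,-0.067,0,1],[0,0,0.13,0.1815,-0.068,0,1],[0,0,0.13,0.1815,-0.068,0,1]]'
python3 - <<'E'
from h import *
go((.443,.049,.17,-92))
cv2.imwrite('pics/w1.png',ctrl.snapshot('wrist'));cv2.imwrite('pics/s1.png',ctrl.snapshot('side'))
E
```

```text
clock: 1.82
tool_pos: [0.4436, 0.0507, 0.2501]
orientation: [180.0, -0.0, -91.9]
force: [0.0, -0.3, -0.1]
opening: 0.0876
t 1.82 pos [0.4436 0.0507 0.2501] rpy [ 1.7997e+02 -1.0000e-02 -9.1900e+01] F [ 0.  -0.3 -0.1] open 0.0876
[ 0.0005 -0.0002  0.0017] [0.0017 0.0005 0.0801]
```

View pics/w1.png

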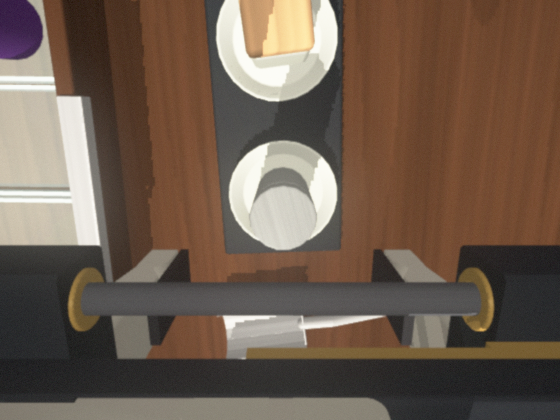

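View pics/s1.png

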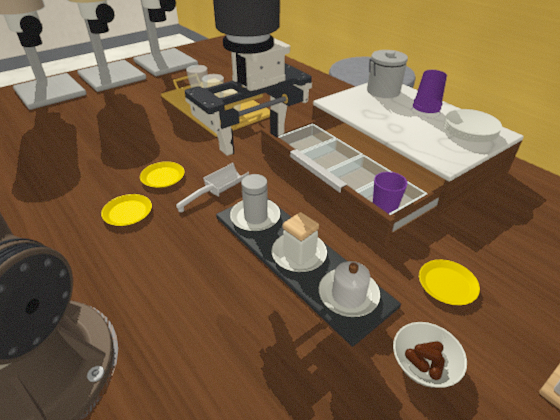

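Run:
```python
from h import *
print('lid',cast('wrist',[[283,218],[283,248],[250,215],[317,215]],.104)[:,:2])
print('sq lid front edge, saucer',cast('wrist',[[247,55],[313,50]],.092)[:,:2],cast('wrist',[283,192],.024))
print('tcp in side',proj('side',[.4436,.0507,.25]),'tips',proj('side',[.4436,.0507,.184]))
print('bin handle etc',cast('wrist',[[72,193]],.052))
```

```text
lid [[0.44080213 0.05088768]
 [0.44144656 0.07311606]
 [0.46358166 0.04801632]
 [0.4172041  0.04944908]]
sq lid front edge, saucer [[ 0.46091512 -0.05619706]
 [ 0.41821671 -0.05786447]] [[0.44022513 0.04994325 0.024     ]]
tcp in side [[251.50089579 107.26301575]] tips [[253.00123437 142.31683359]]
bin handle etc [[0.61536336 0.03926096 0.052     ]]
```

```bash
python3 -m creep '[[0,0,0,0.001,0.001,0.03,1],[0,0,0,0.001,0.002,0.06,1],[0,0,0,0.001,0.002,0.085,1],[0,0,0,0.001,0.002,0.105,1],[0,0,0,0.001,0.002,0.12,1],[0,0,0,0.001,0.002,0.128,1],[0,0,0,0.001,0.002,0.129,1],[0,0,0,0.001,0.002,0.129,0.7],[0,0,0,0.001,0.002,0.129,0.45],[0,0,0,0.001,0.002,0.129,0.3],[0,0,0,0.001,0.002,0.129,0.3],[0,0,0,0.001,0.002,0.129,0.3]]'
python3 - <<'E'
from h import *
go((.4415,.0495,.221,-92))
cv2.imwrite('pics/s2.png',ctrl.snapshot('side'))
E
```

```text
clock: 2.92
tool_pos: [0.4418, 0.0506, 0.122]
orientation: [-179.9, 0.0, -91.8]
force: [0.3, 0.8, 0.7]
opening: 0.06
t 2.92 pos [0.4418 0.0506 0.122 ] rpy [-1.7993e+02  4.0000e-02 -9.1780e+01] F [0.3 0.8 0.7] open 0.06
[-0.0012  0.0008  0.0039] [ 0.001   0.0002 -0.099 ]
```

View pics/s2.png

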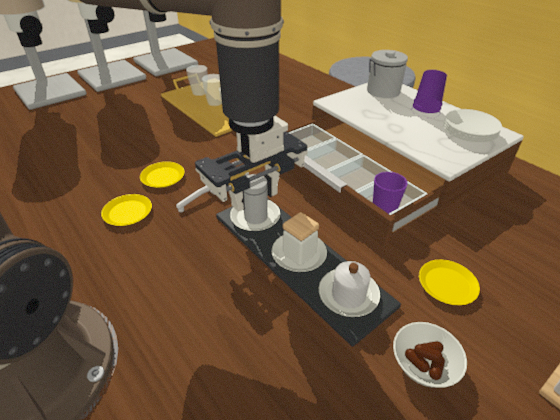

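The picture shows the gripper around the tall pot at (255,195). The opening is still 60 mm, so I'll keep closing.

```bash
python3 -m creep '[[0,0,0,0,0,0,0.3],[0,0,0,0,0,0,0.3],[0,0,0,0,0,0,0.3],[0,0,0,0,0,0,0.3],[0,0,0,0,0,0,0.3],[0,0,0,0,0,0,0.3]]'
python3 - <<'E'
from h import *
go((.4415,.0495,.22,-92))
E
```

```text
clock: 3.47
tool_pos: [0.4417, 0.0505, 0.1216]
orientation: [-180.0, 0.0, -91.8]
force: [-1.2, -0.3, 5.0]
opening: 0.0475
t 3.47 pos [0.4417 0.0505 0.1216] rpy [-179.98    0.    -91.77] F [-1.2 -0.3  5. ] open 0.0475
[-0.0004  0.0001  0.0041] [ 0.001   0.0001 -0.0984]
```

```bash
python3 -m creep '[[0,0,0,0,0,-0.01,0.3],[0,0,0,0,0,-0.03,0.3],[0,0,0,0,0,-0.05,0.3],[0,0,0,0,0,-0.075,0.3],[0,0,0,0,0,-0.095,0.3],[0,0,0,0,0,-0.1,0.3],[0,0,0,0,0,-0.1,0.3]]'
python3 - <<'E'
from h import *
go((.68,.172,.22,-92))
E
```

```text
clock: 4.05
tool_pos: [0.4419, 0.0507, 0.2224]
orientation: [-179.9, 0.1, -91.8]
force: [-0.4, 0.3, -2.1]
opening: 0.0474
t 4.05 pos [0.4419 0.0507 0.2224] rpy [-1.7987e+02  9.0000e-02 -9.1780e+01] F [-0.4  0.3 -2.1] open 0.0474
[-0.0022  0.0016  0.0038] [-0.1286 -0.2342  0.0031]
```

Held: about 2 N of weight, opening 47.4 mm. Next I'll carry it to the left compartment.

```bash
python3 -m creep '[[0,0,0,-0.006,-0.01,0,0.3],[0,0,0,-0.017,-0.031,0,0.3],[0,0,0,-0.031,-0.056,0,0.3],[0,0,0,-0.045,-0.083,0,0.3],[0,0,0,-0.06,-0.11,0,0.3],[0,0,0,-0.075,-0.137,0,0.3],[0,0,0,-0.09,-0.164,0,0.3],[0,0,0,-0.104,-0.19,0,0.3],[0,0,0,-0.116,-0.212,0,0.3],[0,0,0,-0.125,-0.228,0,0.3],[0,0,0.003,-0.1285,-0.234,0,0.3],[0,0,0.003,-0.1285,-0.234,0,0.3]]'
python3 -m creep '[[0,0,0,0,0,0,0.3],[0,0,0,0,0,0,0.3]]'
python3 - <<'E'
from h import *
go((.68,.172,.125,-92))
cv2.imwrite('pics/s3.png',ctrl.snapshot('side'));cv2.imwrite('pics/w3.png',ctrl.snapshot('wrist'))
E
```

```text
clock: 5.05
tool_pos: [0.68, 0.1722, 0.2178]
orientation: [179.8, -0.1, -92.0]
force: [0.6, 0.1, -0.9]
opening: 0.0476
clock: 5.22
tool_pos: [0.6785, 0.1712, 0.2203]
orientation: [179.9, -0.0, -92.0]
force: [0.3, -0.5, -1.3]
opening: 0.0478
t 5.22 pos [0.6785 0.1712 0.2203] rpy [ 1.799e+02 -4.000e-02 -9.196e+01] F [ 0.3 -0.5 -1.3] open 0.0478
[ 0.0017 -0.0007  0.0007] [-0.001  -0.0017  0.0953]
```

View pics/s3.png

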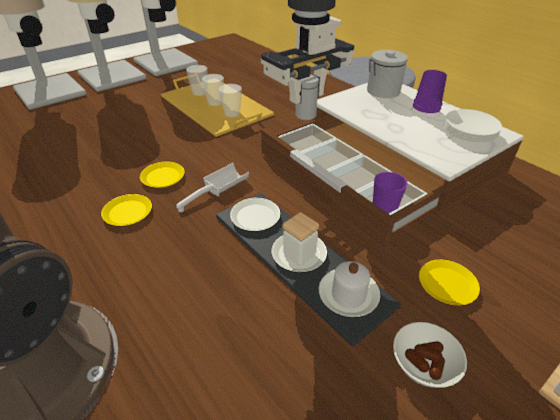

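View pics/w3.png

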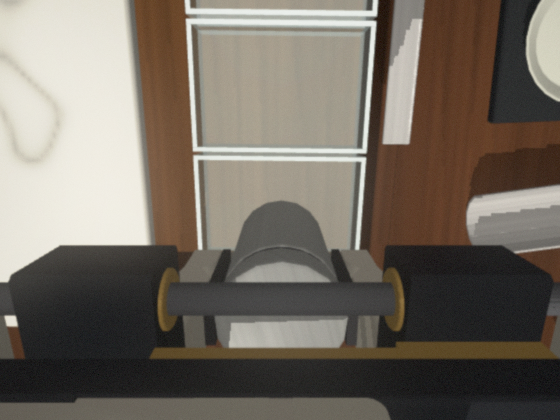

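The wrist view shows the pot over the left compartment. The wall between compartments 1 and 2 runs at row 154, from (194,154) to (367,154). I'll check the bin centre from here.

Run:
```python
from h import *
P=cast('wrist',[[194,154],[367,154],[188,17],[377,15]],.052)[:,:2];print(P,(P[0]+P[1])/2,(P[2]+P[3])/2)
```

```text
[[0.73921208 0.12660701]
 [0.61372204 0.13087685]
 [0.73431303 0.03710119]
 [0.60993848 0.04013803]] [0.67646706 0.12874193] [0.67212576 0.03861961]
```

```bash
python3 -m creep '[[0,0,0,-0.001,0,0.015,0.3],[0,0,0,-0.001,0,0.038,0.3],[0,0,0,-0.001,0,0.06,0.3],[0,0,0,-0.001,0,0.077,0.3],[0,0,0,-0.001,0,0.085,0.3],[0,0,0,-0.001,0,0.089,0.3],[0,0,0,-0.001,0,0.091,0.3],[0,0,0,-0.001,0,0.092,0.3]]'
python3 -m creep '[[0,0,0,0,0,0.001,0.3],[0,0,0,0,0,0.002,0.3],[0,0,0,0,0,0.003,0.3],[0,0,0,0,0,0.003,0.3]]'
python3 -c "
from h import *
go((.6785,.172,.1246,-92))"
```

```text
clock: 5.98
tool_pos: [0.6798, 0.1727, 0.1303]
orientation: [-179.9, 0.0, -91.9]
force: [-0.2, 0.3, -1.8]
opening: 0.0472
clock: 6.32
tool_pos: [0.6795, 0.1727, 0.1267]
orientation: [-180.0, 0.0, -92.0]
force: [-0.7, -0.9, -2.4]
opening: 0.0476
t 6.32 pos [0.6795 0.1727 0.1267] rpy [-1.7997e+02  2.0000e-02 -9.1950e+01] F [-0.7 -0.9 -2.4] open 0.0476
[-0.0005  0.0003  0.0008] [0.0007 0.001  0.0021]
```

```bash
python3 -m creep '[[0,0,0,0,0,0.001,0.3],[0,0,0,0,0,0.001,0.3],[0,0,0,0,0,0.002,0.3],[0,0,0,0,0,0.002,0.3]]'
python3 -c "
from h import *
go((.6785,.172,.1246,-92))"
```

```text
clock: 6.65
tool_pos: [0.6796, 0.1727, 0.1248]
orientation: [-180.0, 0.0, -91.9]
force: [-0.0, 0.1, 1.4]
opening: 0.0475
t 6.65 pos [0.6796 0.1727 0.1248] rpy [-179.98    0.    -91.94] F [-0.   0.1  1.4] open 0.0475
[-0.0004  0.      0.0011] [0.0007 0.001  0.0002]
```

The force went from -2.4 to +1.4 N, so the pot is on the floor. I'll release part way, then rise.

```bash
python3 -m creep '[[0,0,0,0,0,0,0.5],[0,0,0,0,0,0,0.6],[0,0,0,0,0,0,0.7],[0,0,0,0,0,0,0.75],[0,0,0,0,0,0,0.75],[0,0,0,0,0,0,0.75],[0,0,0,0,0,-0.01,0.75],[0,0,0,0,0,-0.03,0.75],[0,0,0,0,0,-0.06,0.75],[0,0,0,0,0,-0.09,0.8],[0,0,0,0,0,-0.12,0.9],[0,0,0,0,0,-0.125,1]]'
python3 -c "
from h import *
go((.5,0,.25,-92),(.442,-.0815,.25,-92),(.442,-.0815,.25,-86))
cv2.imwrite('pics/s4.png',ctrl.snapshot('side'))"
```

```text
clock: 7.65
tool_pos: [0.6816, 0.1731, 0.2569]
orientation: [-179.5, 0.2, -91.9]
force: [1.4, 0.4, 1.5]
opening: 0.0784
t 7.65 pos [0.6816 0.1731 0.2569] rpy [-179.49    0.18  -91.9 ] F [1.4 0.4 1.5] open 0.0784
[-0.0088  0.0031  0.0018] [0.1791 0.1758 0.0048]
[-0.0088  0.0031  0.0018] [0.2625 0.2311 0.0041]
[-0.009   0.0026 -0.1029] [0.2625 0.2311 0.0041]
```

View pics/s4.png

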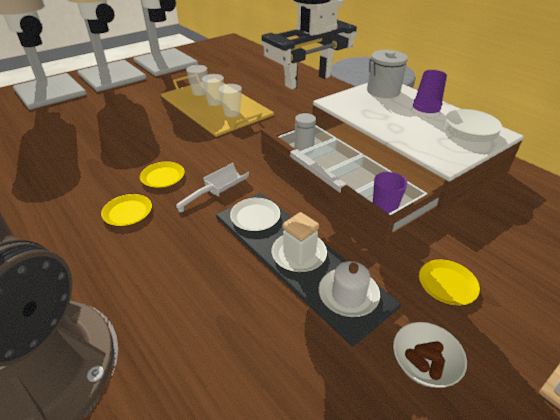

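```bash
python3 -m creep '[[0,0,0,0.02,0.018,0,1],[0,0,0,0.046,0.041,0,1],[0,0,0,0.072,0.064,0,1],[0,0,0,0.1,0.088,0,1],[0,0,0,0.127,0.112,0,1],[0,0,-0.01,0.155,0.137,0,1],[0,0,-0.02,0.182,0.16,0,1],[0,0,-0.04,0.209,0.184,0,1],[0,0,-0.06,0.236,0.208,0,1],[0,0,-0.07,0.256,0.225,0,1],[0,0,-0.078,0.2625,0.231,0,1],[0,0,-0.078,0.2625,0.231,0,1]]'
python3 -m creep '[[0,0,0,0,0,0,1],[0,0,0,0,0,0,1]]'
python3 -c "
from h import *
go((.442,-.0815,.12,-87.5))
cv2.imwrite('pics/w5.png',ctrl.snapshot('wrist'))"
```

```text
clock: 8.7
tool_pos: [0.4379, -0.0832, 0.2497]
orientation: [-180.0, 0.0, -87.6]
force: [0.1, -0.0, -0.2]
opening: 0.0875
clock: 8.87
tool_pos: [0.4404, -0.0815, 0.2496]
orientation: [-180.0, 0.0, -87.5]
force: [0.7, 0.6, -0.0]
opening: 0.0875
t 8.87 pos [ 0.4404 -0.0815  0.2496] rpy [-179.96    0.    -87.48] F [ 0.7  0.6 -0. ] open 0.0875
[-0.0006  0.      0.0003] [ 1.000e-04 -1.600e-03  1.296e-01]
```

View pics/w5.png

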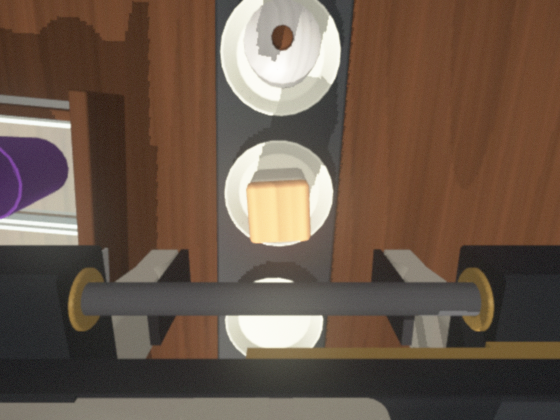

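The wrist view shows the wooden lid at (247–310, 180–243), nearly aligned with the jaws, and the knob at (282,38). I'll measure both.

Run:
```python
from h import *
t=cv2.imread('pics/w5.png');h=cv2.cvtColor(t,cv2.COLOR_BGR2HSV)
m=(h[...,0]>8)&(h[...,0]<25)&(h[...,1]>60)&(h[...,2]>200);m[250:]=0;m[:150]=0;m[:,:220]=0;m[:,340:]=0
c=big(m);P=cast('wrist',c[:,0],.092)[:,:2];print(cv2.minAreaRect((P*1000).astype(np.float32)))
print('knob',cast('wrist',[282,38],.085),'saucer c',cast('wrist',[281,52],.024))
```

```text
((441.3492431640625, -82.53868865966797), (45.09306335449219, 44.32980728149414), 5.369317531585693)
knob [[ 0.44407699 -0.19977085  0.085     ]] saucer c [[ 0.44469981 -0.20059405  0.024     ]]
```

```bash
python3 -m creep '[[0,0,-0.02,0.0005,-0.001,0.03,1],[0,0,-0.04,0.0005,-0.001,0.06,1],[0,0,-0.04,0.0005,-0.001,0.09,1],[0,0,-0.04,0.0005,-0.001,0.115,1],[0,0,-0.04,0.0005,-0.001,0.13,1],[0,0,-0.04,0.0005,-0.001,0.136,1],[0,0,-0.04,0.0005,-0.001,0.1365,0.8],[0,0,-0.04,0.0005,-0.001,0.1365,0.6],[0,0,-0.04,0.0005,-0.001,0.1365,0.3],[0,0,-0.04,0.0005,-0.001,0.1365,0.3],[0,0,-0.04,0.0005,-0.001,0.1365,0.3],[0,0,-0.04,0.0005,-0.001,0.1365,0.3]]'
python3 -m creep '[[0,0,0,0,0,0,0.3],[0,0,0,0,0,0,0.3],[0,0,0,0,0,0,0.3],[0,0,0,0,0,0,0.3],[0,0,0,0,0,0,0.3],[0,0,0,0,0,0,0.3]]'
python3 -c "
from h import *
go((.442,-.0815,.113,-85))
cv2.imwrite('pics/s6.png',ctrl.snapshot('side'))"
```

```text
clock: 9.92
tool_pos: [0.441, -0.0822, 0.1136]
orientation: [-179.9, 0.0, -85.2]
force: [0.3, -0.2, 0.0]
opening: 0.0532
clock: 10.42
tool_pos: [0.4411, -0.0823, 0.1134]
orientation: [-179.9, -0.0, -85.2]
force: [-1.0, 1.0, 6.3]
opening: 0.046
t 10.42 pos [ 0.4411 -0.0823  0.1134] rpy [-179.95   -0.    -85.17] F [-1.   1.   6.3] open 0.046
[-0.0009 -0.     -0.003 ] [-0.0007 -0.001   0.0004]
```

View pics/s6.png

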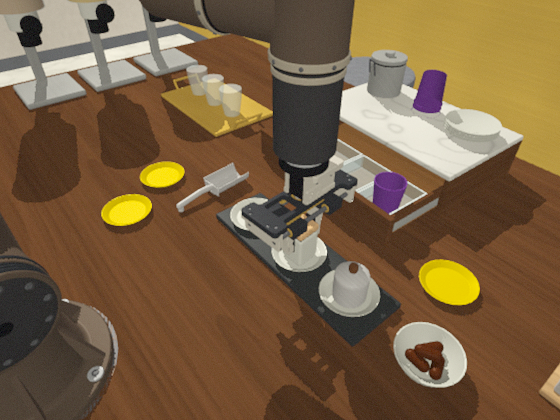

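The square pot is gripped at 46.0 mm, matching its width. Lifting.

```bash
python3 -m creep '[[0,0,0,0,0,-0.01,0.3],[0,0,0,0,0,-0.03,0.3],[0,0,0,0,0,-0.055,0.3],[0,0,0,0,0,-0.08,0.3],[0,0,0,0,0,-0.1,0.3],[0,0,0,0,0,-0.105,0.3],[0,0,0,0,0,-0.105,0.3]]'
python3 -c "
from h import *
go((.675,.0825,.218,-92))"
```

```text
clock: 11.05
tool_pos: [0.4411, -0.0822, 0.2189]
orientation: [-179.8, 0.0, -85.2]
force: [0.6, 0.1, -2.5]
opening: 0.0461
t 11.05 pos [ 0.4411 -0.0822  0.2189] rpy [-1.7985e+02  3.0000e-02 -8.5190e+01] F [ 0.6  0.1 -2.5] open 0.0461
[-0.0026  0.0008  0.1188] [-0.1445 -0.2469  0.0017]
```

```bash
python3 -m creep '[[0,0,0.01,-0.006,-0.01,0,0.3],[0,0,0.02,-0.018,-0.031,0,0.3],[0,0,0.03,-0.033,-0.056,0,0.3],[0,0,0.04,-0.049,-0.083,0,0.3],[0,0,0.06,-0.065,-0.111,0,0.3],[0,0,0.07,-0.082,-0.14,0,0.3],[0,0,0.08,-0.098,-0.168,0,0.3],[0,0,0.09,-0.114,-0.195,0,0.3],[0,0,0.1,-0.128,-0.219,0,0.3],[0,0,0.11,-0.139,-0.238,0,0.3],[0,0,0.119,-0.1445,-0.247,0,0.3],[0,0,0.119,-0.1445,-0.247,0,0.3]]'
python3 -m creep '[[0,0,0,0,0,0,0.3],[0,0,0,0,0,0,0.3]]'
python3 -c "
from h import *
go((.675,.0825,.1164,-92))
cv2.imwrite('pics/w7.png',ctrl.snapshot('wrist'))"
```

```text
clock: 12.05
tool_pos: [0.6756, 0.0839, 0.2144]
orientation: [179.8, -0.1, -92.0]
force: [0.5, -1.1, -2.2]
opening: 0.0456
clock: 12.22
tool_pos: [0.6737, 0.082, 0.2165]
orientation: [179.9, -0.0, -92.0]
force: [-0.3, -0.9, -2.1]
opening: 0.0458
t 12.22 pos [0.6737 0.082  0.2165] rpy [ 1.7987e+02 -4.0000e-02 -9.2020e+01] F [-0.3 -0.9 -2.1] open 0.0458
[ 0.0023 -0.0007 -0.0003] [-0.0006 -0.0015  0.1001]
```

View pics/w7.png

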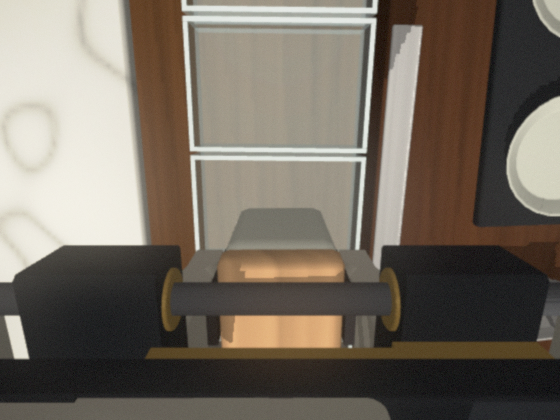

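The pot is over compartment 2, with the wall to compartment 3 at row 153, in the same layout as the first placing. Going down.

```bash
python3 -m creep '[[0,0,0,0,0,0.015,0.3],[0,0,0,0,0,0.038,0.3],[0,0,0,0,0,0.062,0.3],[0,0,0,0,0,0.08,0.3],[0,0,0,0,0,0.09,0.3],[0,0,0,0,0,0.095,0.3],[0,0,0,0,0,0.097,0.3],[0,0,0,0,0,0.098,0.3],[0,0,0,0,0,0.098,0.3]]'
python3 -m creep '[[0,0,0,0,0,0.001,0.3],[0,0,0,0,0,0.001,0.3],[0,0,0,0,0,0.002,0.3],[0,0,0,0,0,0.002,0.3]]'
```

```text
clock: 13.02
tool_pos: [0.6752, 0.0825, 0.121]
orientation: [-179.9, 0.0, -92.0]
force: [0.4, -0.1, -0.6]
opening: 0.0456
clock: 13.35
tool_pos: [0.6747, 0.0824, 0.1181]
orientation: [-180.0, 0.0, -92.0]
force: [-0.3, 0.4, -1.9]
opening: 0.046
```

```bash
python3 -m creep '[[0,0,0,0,0,0.001,0.3],[0,0,0,0,0,0.001,0.3],[0,0,0,0,0,0.002,0.3],[0,0,0,0,0,0.002,0.3],[0,0,0,0,0,0.002,0.3]]'
```

```text
clock: 13.77
tool_pos: [0.6747, 0.0824, 0.1164]
orientation: [-180.0, -0.0, -92.0]
force: [-3.4, 0.9, 3.9]
opening: 0.0459
```

Contact at the expected height, +3.9 N. Release and rise.

```bash
python3 -m creep '[[0,0,0,0,0,0,0.55],[0,0,0,0,0,0,0.6],[0,0,0,0,0,0,0.7],[0,0,0,0,0,0,0.73],[0,0,0,0,0,0,0.73],[0,0,0,0,0,0,0.73],[0,0,0,0,0,-0.01,0.73],[0,0,0,0,0,-0.03,0.73],[0,0,0,0,0,-0.06,0.73],[0,0,0,0,0,-0.09,0.8],[0,0,0,0,0,-0.12,0.9],[0,0,0,0,0,-0.134,1]]'
python3 -m creep '[[0,0,0,0,0,0,1],[0,0,0,0,0,0,1]]'
python3 -c "
from h import *
go((.4435,-.201,.25,-91))
cv2.imwrite('pics/s8.png',ctrl.snapshot('side'))"
```

```text
clock: 14.77
tool_pos: [0.676, 0.0825, 0.2555]
orientation: [-179.7, 0.1, -92.0]
force: [1.0, 0.9, 0.7]
opening: 0.0781
clock: 14.93
tool_pos: [0.6749, 0.0825, 0.2519]
orientation: [-179.8, 0.1, -92.0]
force: [-1.0, 1.3, -0.3]
opening: 0.0866
t 14.93 pos [0.6749 0.0825 0.2519] rpy [-1.7984e+02  8.0000e-02 -9.2000e+01] F [-1.   1.3 -0.3] open 0.0866
[-0.0027  0.0013 -0.0175] [0.2915 0.2214 0.0009]
```

View pics/s8.png

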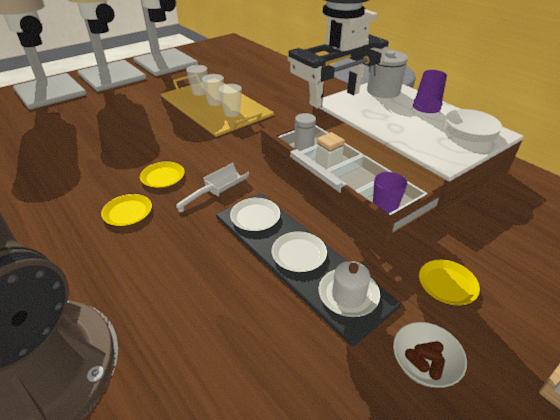

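The tall pot (304,131) and the square pot (329,150) both stand upright in their compartments, and the saucers are unmoved. Next is the domed pot.

```bash
python3 -m creep '[[0,0,0,0.02,0.015,0,1],[0,0,0,0.048,0.036,0,1],[0,0,0,0.078,0.059,0,1],[0,0,0,0.108,0.082,0,1],[0,0,0,0.138,0.105,0,1],[0,0,0,0.168,0.128,0,1],[0,0,0,0.198,0.15,0,1],[0,0,0,0.228,0.173,0,1],[0,0,-0.01,0.258,0.196,0,1],[0,0,-0.015,0.282,0.214,0,1],[0,0,-0.018,0.2915,0.221,0.001,1],[0,0,-0.018,0.2915,0.221,0.001,1]]'
python3 -m creep '[[0,0,0,0,0,0,1],[0,0,0,0,0,0,1]]'
python3 -c "
from h import *
go((.4435,-.201,.107,-91))
cv2.imwrite('pics/w9.png',ctrl.snapshot('wrist'))"
```

```text
clock: 15.98
tool_pos: [0.4413, -0.2027, 0.248]
orientation: [179.9, 0.0, -91.1]
force: [-0.1, 0.1, 0.3]
opening: 0.0874
clock: 16.15
tool_pos: [0.444, -0.2009, 0.2485]
orientation: [180.0, 0.0, -91.0]
force: [0.4, -0.1, 0.2]
opening: 0.0876
t 16.15 pos [ 0.444  -0.2009  0.2485] rpy [179.97   0.   -90.98] F [ 0.4 -0.1  0.2] open 0.0876
[0.0006 0.     0.0004] [1.000e-04 4.000e-04 1.415e-01]
```

View pics/w9.png

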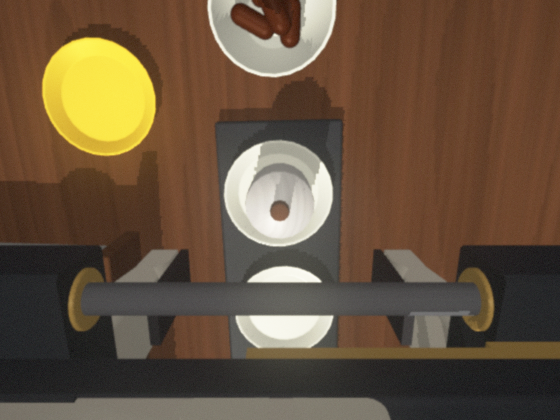

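```bash
python3 -c "
from h import *
print(cast('wrist',[280,210.5],.085),cast('wrist',[278.5,192.5],.024))"
```

```text
[[ 0.44373981 -0.20225655  0.085     ]] [[ 0.44514679 -0.20248554  0.024     ]]
```

```bash
python3 -m creep '[[0,0,0,0.001,0,0.03,1],[0,0,0,0.001,0,0.06,1],[0,0,0,0.001,0,0.09,1],[0,0,0,0.001,0,0.118,1],[0,0,0,0.001,0,0.134,1],[0,0,0,0.001,0,0.141,1],[0,0,0,0.001,0,0.1415,0.8],[0,0,0,0.001,0,0.1415,0.6],[0,0,0,0.001,0,0.1415,0.4],[0,0,0,0.001,0,0.1415,0.4],[0,0,0,0.001,0,0.1415,0.4],[0,0,0,0.001,0,0.1415,0.4]]'
python3 -m creep '[[0,0,0,0,0,0,0.4],[0,0,0,0,0,0,0.4],[0,0,0,0,0,0,0.4],[0,0,0,0,0,0,0.4],[0,0,0,0,0,0,0.4]]'
python3 -c "
from h import *
go((.4437,-.201,.107,-91))
cv2.imwrite('pics/s10.png',ctrl.snapshot('side'))"
```

```text
clock: 17.2
tool_pos: [0.4442, -0.2022, 0.1083]
orientation: [-179.9, -0.0, -91.0]
force: [-1.0, 1.3, 4.2]
opening: 0.0552
clock: 17.62
tool_pos: [0.4442, -0.2022, 0.1083]
orientation: [-179.9, -0.0, -91.0]
force: [-0.5, 1.5, 7.2]
opening: 0.0557
t 17.62 pos [ 0.4442 -0.2022  0.1083] rpy [-1.799e+02 -1.000e-02 -9.096e+01] F [-0.5  1.5  7.2] open 0.0557
[-0.0018 -0.0001  0.0007] [-0.0012  0.0005  0.0013]
```

View pics/s10.png

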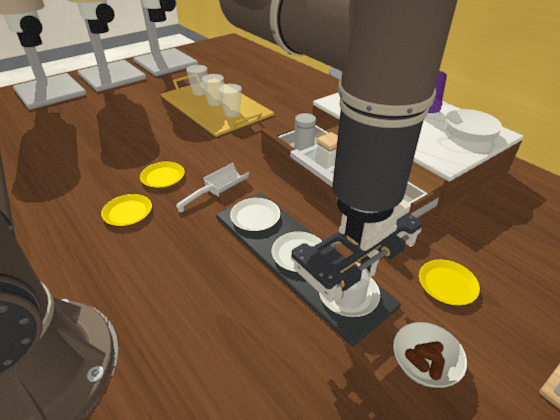

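The domed pot is gripped at 55.7 mm, against 56 mm across. Lifting.

```bash
python3 -m creep '[[0,0,0,0,0,-0.01,0.4],[0,0,0,0,0,-0.03,0.4],[0,0,0,0,0,-0.055,0.4],[0,0,0,0,0,-0.08,0.4],[0,0,0,0,0,-0.1,0.4],[0,0,0,0,0,-0.115,0.4],[0,0,0,0,0,-0.12,0.4],[0,0,0,0,0,-0.12,0.4]]'
python3 -c "
from h import *
go((.671,-.007,.228,-92))"
```

```text
clock: 18.33
tool_pos: [0.444, -0.2022, 0.2285]
orientation: [-179.8, 0.0, -91.0]
force: [-0.1, 0.1, -1.2]
opening: 0.0556
t 18.33 pos [ 0.444  -0.2022  0.2285] rpy [-179.84    0.    -90.98] F [-0.1  0.1 -1.2] open 0.0556
[-0.0027  0.      0.0178] [-0.1991 -0.2237  0.0011]
```

```bash
python3 -m creep '[[0,0,0,-0.01,-0.011,0,0.4],[0,0,0,-0.027,-0.03,0,0.4],[0,0,0,-0.047,-0.053,0,0.4],[0,0,0,-0.069,-0.077,0,0.4],[0,0,0,-0.091,-0.102,0,0.4],[0,0,0,-0.114,-0.128,0,0.4],[0,0,0.01,-0.136,-0.153,0,0.4],[0,0,0.01,-0.158,-0.178,0,0.4],[0,0,0.015,-0.177,-0.199,0,0.4],[0,0,0.015,-0.192,-0.216,0,0.4],[0,0,0.018,-0.199,-0.224,0,0.4],[0,0,0.018,-0.199,-0.224,0,0.4]]'
python3 -m creep '[[0,0,0,0,0,0,0.4],[0,0,0,0,0,0,0.4]]'
python3 -c "
from h import *
go((.671,-.007,.1113,-92))
cv2.imwrite('pics/w11.png',ctrl.snapshot('wrist'))"
```

```text
clock: 19.33
tool_pos: [0.6719, -0.0051, 0.2245]
orientation: [179.8, -0.0, -91.9]
force: [-0.0, 0.0, -1.6]
opening: 0.0557
clock: 19.5
tool_pos: [0.67, -0.0074, 0.2262]
orientation: [179.9, -0.0, -92.0]
force: [0.9, 0.2, -0.9]
opening: 0.0553
t 19.5 pos [ 0.67   -0.0074  0.2262] rpy [ 1.7988e+02 -2.0000e-02 -9.2020e+01] F [ 0.9  0.2 -0.9] open 0.0553
[ 0.002  -0.0004 -0.0004] [-0.0005 -0.0012  0.1149]
```

View pics/w11.png

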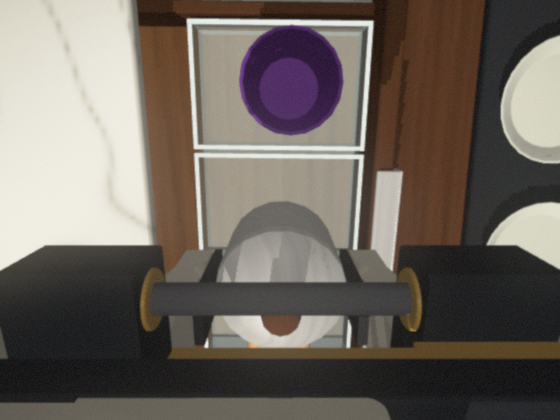

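The domed pot is over compartment 3, and the purple cup at (290,80) is unharmed. The shared wall runs from (195,152) to (364,152). The fingertips go 10 mm below the rim here, so I'll check the fit front to back.

```bash
python3 -c "
from h import *
P=cast('wrist',[[195,152],[364,152]],.052)[:,:2];print(P,P.mean(0))
Q=cast('wrist',[[139,60],[150,180]],.1)[:,:2];print('cabinet edge',Q)"
```

```text
[[ 0.73078174 -0.05326891]
 [ 0.60587093 -0.04881843]] [ 0.66832634 -0.05104367]
cabinet edge [[ 0.74580633 -0.11056603]
 [ 0.74874169 -0.04173774]]
```

```bash
python3 -m creep '[[0,0,0,-0.001,0,0.02,0.4],[0,0,0,-0.001,0,0.045,0.4],[0,0,0,-0.001,0,0.07,0.4],[0,0,0,-0.001,0.001,0.09,0.4],[0,0,0,-0.001,0.001,0.102,0.4],[0,0,0,-0.001,0.001,0.108,0.4],[0,0,0,-0.001,0.001,0.111,0.4],[0,0,0,-0.001,0.001,0.112,0.4],[0,0,0,-0.001,0.001,0.112,0.4]]'
python3 -m creep '[[0,0,0,0,0,0.001,0.4],[0,0,0,0,0,0.001,0.4],[0,0,0,0,0,0.002,0.4],[0,0,0,0,0,0.002,0.4]]'
```

```text
clock: 20.3
tool_pos: [0.6706, -0.006, 0.1164]
orientation: [-179.9, 0.0, -92.0]
force: [0.1, -0.1, -1.4]
opening: 0.0554
clock: 20.63
tool_pos: [0.67, -0.0059, 0.1137]
orientation: [-180.0, 0.0, -92.0]
force: [-0.3, 0.4, -1.4]
opening: 0.0554
```

```bash
python3 -m creep '[[0,0,0,0,0,0.001,0.4],[0,0,0,0,0,0.001,0.4],[0,0,0,0,0,0.002,0.4],[0,0,0,0,0,0.002,0.4],[0,0,0,0,0,0.0025,0.4],[0,0,0,0,0,0.0025,0.4]]'
```

```text
clock: 21.13
tool_pos: [0.67, -0.006, 0.1114]
orientation: [-180.0, -0.0, -92.0]
force: [-2.5, 1.1, 4.1]
opening: 0.0554
```

On the floor, +4.1 N. I'll open only to about 65 mm, so the fingers stay clear of the compartment walls, then rise.

```bash
python3 -m creep '[[0,0,0,0,0,0,0.68],[0,0,0,0,0,0,0.7],[0,0,0,0,0,0,0.73],[0,0,0,0,0,0,0.74],[0,0,0,0,0,0,0.74],[0,0,0,0,0,0,0.74],[0,0,0,0,0,0,0.74]]'
python3 -m creep '[[0,0,0,0,0,-0.005,0.74],[0,0,0,0,0,-0.015,0.74],[0,0,0,0,0,-0.03,0.74],[0,0,0,0,0,-0.05,0.74],[0,0,0,0,0,-0.075,0.74],[0,0,0,0,0,-0.1,0.74],[0,0,0,0,0,-0.13,0.74],[0,0,0,0,0,-0.15,0.74]]'
python3 -m creep '[[0,0,0,0.01,0.03,0,1],[0,0,0,0.02,0.06,0,1],[0,0,0,0.03,0.1,0,1],[0,0,0,0.04,0.14,0,1],[0,0,0,0.05,0.18,0,1],[0,0,0,0.08,0.2,0,1],[0,0,0,0.11,0.21,0,1],[0,0,0,0.14,0.22,0,1],[0,0,0,0.17,0.22,0,1],[0,0,0,0.2,0.22,0,1],[0,0,0,0.22,0.22,0,1],[0,0,0,0.22,0.22,0,1]]'
python3 -c "
from h import *
go((.67,0,.25,-92))
cv2.imwrite('pics/s12.png',ctrl.snapshot('side'));cv2.imwrite('pics/t12.png',ctrl.snapshot('top'))"
```

```text
clock: 21.72
tool_pos: [0.67, -0.006, 0.1108]
orientation: [180.0, -0.0, -92.0]
force: [0.5, -0.6, -0.6]
opening: 0.065
clock: 22.38
tool_pos: [0.6706, -0.0061, 0.2652]
orientation: [-179.8, 0.0, -92.0]
force: [1.3, 0.3, -0.6]
opening: 0.0655
clock: 23.38
tool_pos: [0.4421, -0.2209, 0.2619]
orientation: [-179.9, -0.0, -92.1]
force: [0.1, 0.0, -0.3]
opening: 0.0876
t 23.38 pos [ 0.4421 -0.2209  0.2619] rpy [-1.7993e+02 -4.0000e-02 -9.2150e+01] F [ 0.1  0.  -0.3] open 0.0876
[-0.0012 -0.0007 -0.0025] [-0.2293 -0.2194  0.012 ]
```

View pics/s12.png

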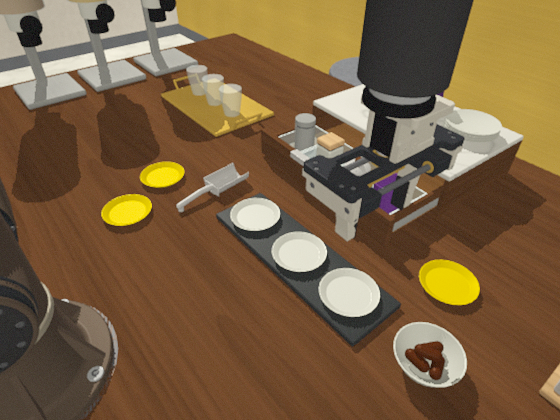

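View pics/t12.png

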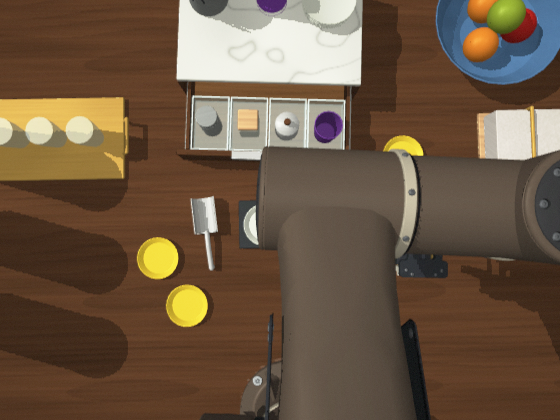

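The top view shows steel at (207,120), wood at (247,120) and the domed pot at (287,122), one per compartment, with the cup at (327,126) unmoved. The saucers at side (255,214), (299,251) and (349,293) have not moved either. One close crop will confirm they stand upright.

Run:
```python
from h import *
t=cv2.imread('pics/t12.png')
cv2.imwrite('pics/tc12.png',cv2.resize(t[80:165,175:365],None,fx=4,fy=4,interpolation=cv2.INTER_CUBIC))
print(cast('top',[207,118],.107),cast('top',[247.5,120],.095),cast('top',[287,122],.088))
```

```text
[[0.67489243 0.1695577  0.107     ]] [[0.67235942 0.08195437 0.095     ]] [[ 0.66826744 -0.00575925  0.088     ]]
```

View pics/tc12.png

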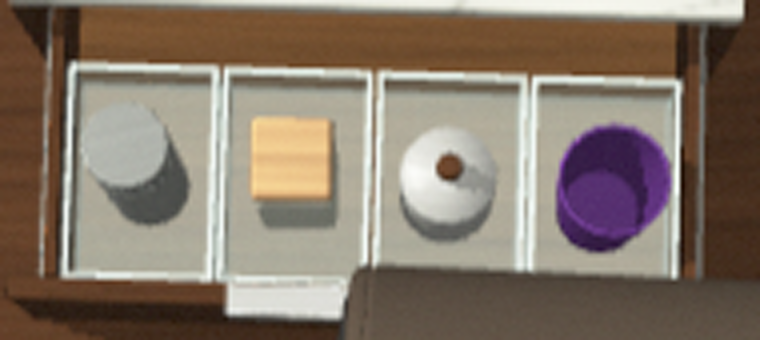

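The crop shows all three lids level, with their centres within 5 mm of the release points. I'm handing in the job.

```bash
python3 -c "
from plant import ctrl
print(ctrl.close_job(), ctrl.get_obs()['clock'])"
```

```text
the job is handed in; nothing more can be done
the job is handed in; nothing more can be done
```

All three pots are in the drawer: tall in the left compartment, square in the second and domed in the third, the same order as on the saucers. I handed the job in at about 23.5 s, within the 77 s limit. I lowered each pot until the wrist felt the floor (1.4 to 4.1 N) and only then released it.

- **Pots:** in the last top view, each one stands upright in its own compartment. Lid and knob centres are within about 5 mm of where I let go.
- **Other objects:** the purple cup and the yellow saucers look unmoved. The three white saucers are at the same places in the side view; I judged that by eye and did not re-measure it.
- **Robot:** the gripper was open and clear of everything when I handed in.
- **Disagreement:** early on, the side camera placed the pots up to about 10 mm away from where the top camera did. I used the top camera and confirmed the positions with the wrist camera to about 2 mm.

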